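Press the tall bit case back into its row

ROBOT

A 7-joint arm with a two-finger parallel gripper is mounted at the origin on a cart in front of the work surface, level with it; the furniture and walls round the work are solid. World frame = base frame: x ahead of the robot, y to its left, z up, the work surface at z = 0. Lengths are in m, angles in rad, forces in N, time in s.
With the tool pointing down it reaches from about 0.35 to 0.9 m from the base axis. Payload 8.1 kg.
Tool frame: the origin (TCP) lies at the centre of the arm's flange, where the gripper is bolted on; the fingertips stand 178 mm ahead of it and the grasp point (between the pads) lies 159 mm ahead of it; z points along the fingers, y is the line along which they close (so a half turn about z gives the same grasp; the last joint's range is limited). The gripper opens to 92 mm and grips with 3 to 60 N. Pads are 19 mm wide; open, the fingers measure 130 mm over their backs; the gripper's body (75 mm by 190 mm) begins 47 mm behind the grasp point.
Start: joints at [1.021, 0.434, 0.025, 1.573, -0.012, 1.134, -0.075], TCP at [0.27, -0.564, 0.405] pointing down, gripper open.
Joint ranges: [-2.62, 2.62], [-0.44, 2.09], [-1.27, 1.32], [0.08, 2.57], [-1.32, 4.46], [0.12, 2], [-2.74, 2.74]. Speed limits (rad/s): [2.22, 2.22, 3.01, 3.01, 3.14, 3.14, 3.14].

INTERFACE

Orientations are given as a rotation vector (axis times angle).
In Python, from cell import arm gives the robot as it stands. The module is installed in compiled form; this text tells all that it offers.
- The arm moves only by the shell command python3 -m inch 'ROWS' [FORCE]. ROWS is text: rows parted by semicolons, each of 5 numbers parted by spaces: the shift along the tool's x, y, z in m, then the turn about the tool's z in rad, then the finger opening in m, from 0 to 0.0918. In form: x y z roll fingers; .... A call has 1 to 5 rows; each row is the pose to reach, as a shift and turn from the pose commanded when the call began, along the tool's axes at that moment; what a row does not reach only later rows make up. A row lasts 1/10 s, in which the tool goes at most 50 mm and 8.59 degrees, less where a joint would pass 70% of its speed; a pose out of reach is approached as far as the arm can. A call with a gripper value outside its range is refused whole. The fingers move at their own pace and stop on an object; FORCE is the grip in N (left out, the last holds). Time passes only in rows, so rows that repeat a pose let the fingers close. It gives the time, the measured TCP pose, the force, the opening and the grip force at its end, in the units of the state.
- arm.observe(): the state, without advancing time (a new reading comes with each control period).
- arm.get_image(name): name is "scene" or "top" or "wrist"; returns the picture (420x560x3 uint8, red, green, blue); there is no depth.
- arm.get_calibration(name): a dict with "intrinsics" (3x3 intrinsics, pixels), "distortion" ([k1, k2, p1, p2, k3] as OpenCV has them; the pictures are not rectified), "pose" (4x4, takes a point from camera to world coordinates). Camera axes: x right, y up, looking along -z (the intrinsics and any distortion apply to the point x, -y, -z); pixel columns grow to the right and rows downward; lengths in m; the calibration is good to about 2 mm. A picture is of the moment at which its call begins: read the wrist's pose just before it. get_calibration takes no time and is no camera call; for the wrist camera it gives the pose at the moment of the call.
- arm.sign_off(): hands the job in; it is judged then, once.
Trained networks look in the newest picture that a camera, given by its name, has taken for a name from the list of things; names that differ only in an ending like _2 or _b are one class to them, and where a whole thing is asked for, a point or a joint stands for the part that bears it (a point fixed in the world has none). Each returns a list of dicts, best first, with "conf" (0 to 1); they miss things now and then, are a little off and sometimes report something else, mostly with a low value. They report only what shows in the picture. A call takes as long as a camera call. They do not tell look-alikes from the thing itself.
- arm.look_for(camera, query): "point" ([row, column] in pixels, amid what is visible of it).
- arm.silhouettes(camera, query): "region" (420x560 bool, what is visible of it) and "point" ([row, column] in pixels, amid what is visible of it).
- arm.place_of(camera, query): "point" ([row, column] in pixels: a listed point, or the origin of a listed thing).
The state is a dict: "clock": time; "joints": joint angles; "dq": joint speeds; "joint_efforts": joint torques, N m; "position": TCP position; "ee_rot": TCP orientation; "force": force on the tool from outside, world axes, zero at the start; "ft_torque": the same for the moment, N m; "width": opening from 0.0 (shut) to 1.0 (fully open); "gripper_force": force on a finger pad.
Only numpy, scipy, OpenCV 4.12 (cv2) and the standard library are available. Lean on these libraries where they do the work, as an engineer would, in place of code of your own. Each camera call takes 0.05 s, during which the arm holds its last target. There are 200 camera calls.

TASK

Put the tall drill-bit case back into the gap in the middle of the row of low cases in the wooden rack: hold it by its upper part, bevelled foot down, and press it straight down between its two neighbours so that they slide apart. It must end standing upright on the rack's floor, square with the row, and its two neighbours must stay upright in the rack, never tipped over.

Things in the scene. Friction and masses are not known exactly. Their poses are not given: they have to be found in the camera images.
- rack: Fixed open wooden tray, 136 mm deep (x, away from the robot), 206 mm long (y, along the row). Origin: centre of its underside, on the bench; z up. Floor 8 mm thick, inside 112 x 182 mm; end boards rise to 50 mm, front and back rails to 28 mm above the bench. Four equal low grey cases stand loose in it, two each side of a middle gap 28 to 39 mm wide; with the tall case in, 10 mm of play is left.
- tall_case_mid (a point): Centre (65 mm above its underside) of the tall grey case, loose on the bench left of the rack: 84 mm deep (x), 44 thick (y, grip across this), 130 high (z up), 0.24-0.39 kg. The lowest 26 mm tapers from 44 to 22 mm thick, to wedge into the gap. Seated, it stands 55 mm above the low cases: grip it in its top 45 mm. A spare low case (75 mm high) loose nearby is not needed.
- row_left_mid (a point): The low grey case in the rack next to the gap on the left (the rack's +y side). It is 84 mm deep (its x), 32 mm thick (its y, along the row) and 75 mm high, about 0.25 kg, with the top edges bevelled inwards by 6 mm. The point lies at its centre, 37.5 mm above its underside; z up, axes parallel to the rack's at the start.
- row_right_mid (a point): The low grey case in the rack next to the gap on the right (the rack's -y side). It is 84 mm deep (its x), 32 mm thick (its y, along the row) and 75 mm high, about 0.25 kg, with the top edges bevelled inwards by 6 mm. The point lies at its centre, 37.5 mm above its underside; z up, axes parallel to the rack's at the start.
Not all that is in view belongs to the job. What is shaped like the part that bears row_right_mid but purple is not meant.

How it is judged:
At the end, for the whole second after the job is handed in: The tall case stands in the rack between the two inner low cases, its foot within 10 mm of the rack's floor, upright within 11 degrees and square with the row within 11 degrees; both neighbours stand in the rack, on its floor within 10 mm and upright within 11 degrees (z of tall_case_mid in the frame of rack between 0.063 and 0.083 m and y of tall_case_mid in the frame of rack between -0.069 and 0.069 m and x of tall_case_mid in the frame of rack between -0.025 and 0.025 m and y of tall_case_mid in the frame of row_left_mid below -0.025 m and y of tall_case_mid in the frame of row_right_mid above 0.025 m and angle between the x axis of tall_case_mid and the x axis of rack, either way round below 0.2 rad and angle between each of tall_case_mid, row_left_mid, row_right_mid's own z axis and vertical below 0.2 rad and z of each of row_left_mid, row_right_mid in the frame of rack below 0.056 m); the robot touches nothing.
It fails at once if a neighbour of the gap is tipped over (more than 26 degrees) (angle between any of row_left_mid, row_right_mid's own z axis and vertical above 0.45 rad).
It also fails if it takes over 35 s, if anything falls off the work surface, if the arm or the gripper's body presses on something with over 40 N, if the wrist force passes 120 N, or if a joint passes its speed limit or range.

## Working session

There is one attempt and no reset: what is moved stays moved. The work goes in short steps, Python scripts to look and compute and a shell command to move; the robot and the scene stay as the last step left them, time stands still between calls to the robot, and variables do not carry over. Pictures are saved under pics/ and viewed, at most 10 in all, crops included, and the job is handed in when it is done.

```bash
mkdir -p pics
cat > h.py <<'E'
import numpy as np, cv2
from cell import arm
from scipy.spatial.transform import Rotation as R
def ray(cam,px,cal=None):
    c=cal or arm.get_calibration(cam); K=np.array(c["intrinsics"]);P=np.array(c["pose"])
    u=cv2.undistortPoints(np.array([[[px[1],px[0]]]],float),K,np.array(c["distortion"]))[0,0]
    d=P[:3,:3]@np.array([u[0],-u[1],-1.]); return P[:3,3],d
def onz(cam,px,z,cal=None):
    o,d=ray(cam,px,cal); return o+d*(z-o[2])/d[2]
def proj(cam,p,cal=None):
    c=cal or arm.get_calibration(cam); K=np.array(c["intrinsics"]);P=np.array(c["pose"])
    q=P[:3,:3].T@(np.asarray(p,float).reshape(-1,3)-P[:3,3]).T; q=(q*np.array([[1],[-1],[-1]])).T
    return cv2.projectPoints(q.reshape(-1,1,3),np.zeros(3),np.zeros(3),K,np.array(c["distortion"]))[0].reshape(-1,2)
def tri(a,b):
    A=np.zeros((3,3));B=np.zeros(3)
    for o,d in (a,b):
        d=d/np.linalg.norm(d);M=np.eye(3)-np.outer(d,d);A+=M;B+=M@o
    return np.linalg.solve(A,B)
E
python3 - <<'E'
from h import *
ims=[arm.get_image(n) for n in("scene","top")]
cv2.imwrite("pics/s.png",ims[0][...,::-1]);cv2.imwrite("pics/t.png",ims[1][...,::-1])
s=arm.observe();print(s["clock"],s["position"],s["ee_rot"],s["force"])
for n in("scene","top"):
    print(n,np.round(arm.get_calibration(n)["pose"],3).tolist())
    for q in("rack","tall_case_mid","row_left_mid","row_right_mid"):
        for r in arm.place_of(n,q)[:4]:print(n,q,r["conf"],np.round(r["point"],1),np.round(onz(n,r["point"],{"rack":0,"tall_case_mid":.065}.get(q,.0455)),3))
E
```

```text
0.1 [ 0.26992701 -0.56347226  0.40400646] [-3.06222290e+00 -6.95619302e-01  7.61565300e-04] [-0.95550336  0.21558431  0.01280629]
scene [[-0.79, 0.265, -0.552, -0.015], [-0.612, -0.367, 0.7, 0.8], [-0.017, 0.892, 0.452, 0.567], [0.0, 0.0, 0.0, 1.0]]
scene rack 0.82 [204.8 334.8] [ 0.568 -0.178  0.   ]
scene tall_case_mid 0.65 [250.5 293.2] [0.463 0.143 0.065]
scene row_left_mid 0.64 [191.4 332.1] [ 0.565 -0.157  0.045]
scene row_right_mid 0.69 [181.5 344.8] [ 0.57  -0.226  0.045]
scene row_right_mid 0.65 [223.2 295.7] [0.543 0.024 0.045]
top [[-0.023, 0.99, -0.136, 0.423], [-0.999, -0.019, 0.028, 0.084], [0.025, 0.137, 0.99, 1.045], [0.0, 0.0, 0.0, 1.0]]
top rack 0.78 [200.4 401.3] [ 0.569 -0.181  0.   ]
top tall_case_mid 0.82 [254.  239.6] [0.467 0.137 0.065]
top row_left_mid 0.66 [202.1 392.8] [ 0.56  -0.153  0.045]
top row_right_mid 0.81 [211.  297.9] [0.546 0.028 0.045]
top row_right_mid 0.56 [200.1 424. ] [ 0.562 -0.214  0.045]
```

View pics/s.png

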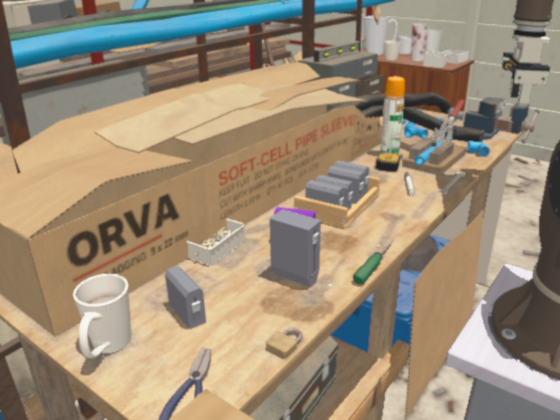

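View pics/t.png

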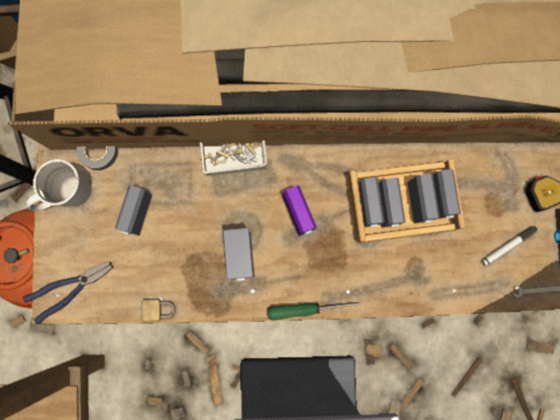

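The tall case is at top (254,239). Possible confusions are the spare low case at (209,133), the purple one at (211,298), and the low cases in the rack at columns 372, 394, 426 and 448. I choose (254,239), since it is grey, tall and free-standing. The gap is at about (200,409). Next is one close crop with silhouettes.

Run:
```python
from h import *
im=arm.get_image("top")
c=cv2.resize(im[145:290,210:470],None,fx=3,fy=3,interpolation=cv2.INTER_CUBIC)
cv2.imwrite("pics/c.png",c[...,::-1])
for q in("tall_case_mid","row_left_mid","row_right_mid","rack"):
    for r in arm.silhouettes("top",q)[:3]:
        ys,xs=np.nonzero(r["region"]);b=cv2.boxPoints(cv2.minAreaRect(np.c_[xs,ys].astype(np.float32)))
        z={"tall_case_mid":.13,"rack":.03}.get(q,.083)
        print(q,r["conf"],len(xs),np.round(b).tolist(),[np.round(onz("top",p[::-1],z)[:2],3).tolist() for p in b])
```

```text
tall_case_mid 0.94 1341 [[223.0, 229.0], [251.0, 227.0], [254.0, 278.0], [227.0, 280.0]] [[0.507, 0.161], [0.51, 0.114], [0.423, 0.109], [0.42, 0.156]]
row_left_mid 0.57 1006 [[377.0, 179.0], [401.0, 177.0], [406.0, 225.0], [382.0, 227.0]] [[0.597, -0.118], [0.601, -0.162], [0.512, -0.166], [0.509, -0.122]]
row_right_mid 0.83 1216 [[406.0, 177.0], [432.0, 172.0], [440.0, 220.0], [414.0, 224.0]] [[0.601, -0.171], [0.609, -0.221], [0.52, -0.231], [0.513, -0.181]]
row_right_mid 0.65 931 [[281.0, 192.0], [299.0, 184.0], [318.0, 229.0], [299.0, 237.0]] [[0.578, 0.06], [0.591, 0.026], [0.508, -0.005], [0.495, 0.03]]
rack 0.57 3216 [[345.0, 172.0], [456.0, 158.0], [465.0, 229.0], [354.0, 243.0]] [[0.623, -0.066], [0.647, -0.289], [0.507, -0.297], [0.485, -0.078]]
rack 0.28 1369 [[223.0, 229.0], [250.0, 226.0], [255.0, 279.0], [227.0, 281.0]] [[0.517, 0.171], [0.52, 0.119], [0.422, 0.112], [0.419, 0.163]]
```

View pics/c.png

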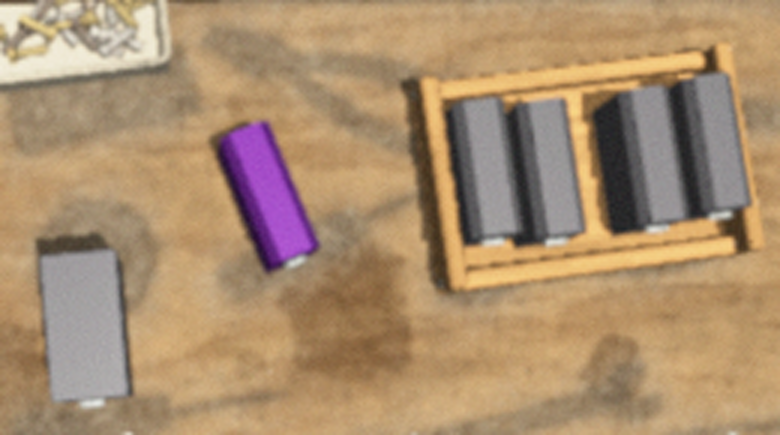

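The crop shows the tall grey case's top face at crop corners (40,255), (118,250), (130,398) and (53,402). The rack end boards are at columns 430–455 and 720–750, and the gap between the inner cases is at about (595,165). The purple case stands clear of these. The choice is confirmed.

```bash
cat >> h.py <<'E'
def go(p,yaw=None):
    "shift in tool axes and roll; yaw = angle of line of tool y relative to world y, mod pi"
    s=arm.observe();T=R.from_rotvec(s["ee_rot"]).as_matrix()
    y=T[:,1];cur=np.arctan2(-y[0],y[1]);
    d=0 if yaw is None else (yaw-cur+np.pi/2)%np.pi-np.pi/2
    return np.round(T.T@(np.asarray(p)-s["position"]),4).tolist(),"roll",round(-d,4),"q7",round(s["joints"][6],3),"tool z",np.round(T[:,2],3)
E
python3 - <<'E'
from h import *
f=lambda x,y,z:onz("top",(145+y/3,210+x/3),z)[:2]
t=np.array([f(*p,.13) for p in((40,255),(118,250),(130,398),(53,402))]);print("tall",t.round(3).tolist(),t.mean(0).round(4),"yaw",[np.arctan2(-(a-b)[0]*0+(a-b)[1],(a-b)[0]).round(3) for a,b in((t[0],t[3]),(t[1],t[2]))])
r=np.array([f(*p,.05) for p in((420,82),(730,44),(762,246),(448,290))]);print("rack",r.round(3).tolist(),r.mean(0).round(4),"yaw",[np.arctan2((a-b)[1],(a-b)[0]).round(3) for a,b in((r[0],r[3]),(r[1],r[2]))],[np.arctan2(-(a-b)[0],(a-b)[1]).round(3) for a,b in((r[0],r[1]),(r[3],r[2]))])
print("gap edges",[f(*p,.083).round(3).tolist() for p in((563,98),(583,233),(620,92),(643,228))])
s=arm.observe();T=R.from_rotvec(s["ee_rot"]).as_matrix();print(T.round(3).tolist())
c=arm.get_calibration("wrist");P=np.array(c["pose"]);print("cam in tool",(T.T@(P[:3,3]-s["position"])).round(3),(T.T@P[:3,:3]).round(2).tolist(),c["intrinsics"][0])
print(go([.56,-.18,.36],r is None or -0.09))
E
```

```text
tall [[0.506, 0.161], [0.508, 0.116], [0.424, 0.111], [0.422, 0.154]] [0.4648 0.1357] yaw [np.float64(0.077), np.float64(0.065)]
rack [[0.618, -0.073], [0.64, -0.276], [0.508, -0.288], [0.486, -0.085]] [ 0.5628 -0.1805] yaw [np.float64(0.093), np.float64(0.091)] [np.float64(0.108), np.float64(0.112)]
gap edges [[0.6, -0.156], [0.516, -0.164], [0.603, -0.192], [0.518, -0.201]]
[[0.902, 0.432, -0.0], [0.432, -0.902, -0.0], [-0.0, 0.0, -1.0]]
cam in tool [0.067 0.    0.021] [[-0.0, 0.97, 0.25], [1.0, 0.0, 0.0], [0.0, 0.25, -0.97]] [365.89462625   0.         281.61543295]
([0.4272, -0.2207, 0.0447], 'roll', np.float64(0.5368), 'q7', np.float64(-0.075), 'tool z', array([-0., -0., -1.]))
```

```bash
python3 -m inch '0.427 -0.22 0.045 0.347 0.09;0.427 -0.22 0.045 0.347 0.09;0.427 -0.22 0.045 0.347 0.09;0.427 -0.22 0.045 0.347 0.09;0.427 -0.22 0.045 0.347 0.09'
python3 - <<'E'
from h import *
print(go([.56,-.18,.36],.1))
E
```

```text
clock: 1.25
position: [0.4207, -0.3643, 0.3816]
ee_rot: [3.137, 0.156, 0.001]
force: [1.1, -0.5, 0.1]
width: 0.982
gripper_force: 0.0
([0.1569, -0.1696, 0.0216], 'roll', np.float64(-0.0005), 'q7', np.float64(-0.846), 'tool z', array([ 0.001, -0.   , -1.   ]))
```

```bash
python3 -m inch '0.157 -0.17 0.022 0 0.09;0.157 -0.17 0.022 0 0.09;0.157 -0.17 0.022 0 0.09;0.157 -0.17 0.022 0 0.09;0.157 -0.17 0.022 0 0.09'
python3 - <<'E'
from h import *
s=arm.observe();print(s["position"],s["dq"].round(2) if hasattr(s["dq"],"round") else s["dq"])
c=arm.get_calibration("wrist");im=arm.get_image("wrist");cv2.imwrite("pics/w.png",im[...,::-1]);np.savez("w.npz",pose=c["pose"])
E
```

```text
clock: 1.75
position: [0.561, -0.1773, 0.3593]
ee_rot: [-3.136, -0.162, -0.002]
force: [0.2, 0.4, -0.3]
width: 0.979
gripper_force: 0.0
[ 0.5609871  -0.17726233  0.35934579] [-0.44  0.18 -0.03 -0.21  0.05  0.04 -0.51]
```

View pics/w.png

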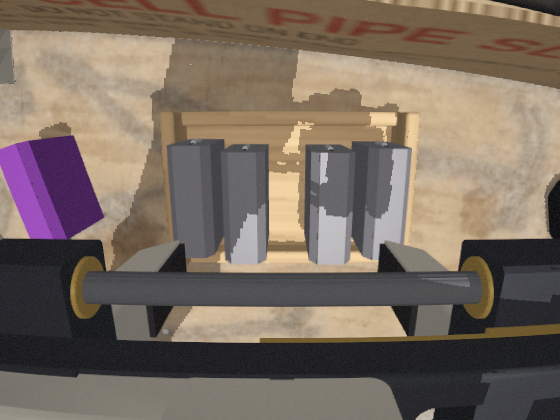

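The wrist view looks straight down on the rack, with its edges level in the image. The inner left case's right edge is at column 268–269 and the inner right case's left edge at 305–308, rows 147–262. The rack back rail is at row 113, columns 163–419.

Run:
```python
from h import *
c=arm.get_calibration("wrist");c["pose"]=np.load("w.npz")["pose"]
g=lambda r,cc,z:onz("wrist",(r,cc),z,c)
e=np.array([g(149,269,.077),g(262,267,.077),g(149,305,.077),g(262,309,.077)]);print(e.round(4)[:,:2].tolist())
rk=np.array([g(113,163,.05),g(113,419,.05)]);print("rack back end corners z.05",rk.round(4)[:,:2].tolist())
d=rk[0]-rk[1];print("yaw",np.arctan2(-d[0],d[1]),np.linalg.norm(d))
ps=.103
X=np.array([np.cos(ps),np.sin(ps)]);Y=np.array([-np.sin(ps),np.cos(ps)])
C=rk.mean(0)[:2]-X*.068;print("rack centre est",C, "top est",[.5628,-.1805])
for p in e:print("edge in rack x,y",((p[:2]-C)@X).round(4),((p[:2]-C)@Y).round(4))
for n,D in(("wrist",C),("top",np.array([.5628,-.1805]))):
  co=[D+sx*.068*X+sy*.103*Y for sx,sy in((1,1),(1,-1),(-1,1),(-1,-1))]
  print(n,proj("wrist",[[*p,.05] for p in co],c).round().tolist())
print(go([.465,.136,.34],.075))
```

```text
[[0.6023, -0.1641], [0.5162, -0.1707], [0.6049, -0.1896], [0.5195, -0.2029]]
rack back end corners z.05 [[0.6195, -0.0786], [0.6402, -0.2768]]
yaw 0.10429668095721774 0.1992632324865407
rack centre est [ 0.56222311 -0.1847204 ] top est [0.5628, -0.1805]
edge in rack x,y 0.0419 0.0164
edge in rack x,y -0.0444 0.0187
edge in rack x,y 0.042 -0.0092
edge in rack x,y -0.0444 -0.0137
wrist [[159.0, 113.0], [423.0, 113.0], [171.0, 275.0], [409.0, 274.0]]
top [[153.0, 112.0], [418.0, 112.0], [167.0, 273.0], [404.0, 273.0]]
([-0.0644, -0.3175, 0.02], 'roll', np.float64(0.0337), 'q7', np.float64(-1.276), 'tool z', array([ 0.002,  0.004, -1.   ]))
```

```bash
python3 -m inch '-0.064 -0.317 0.01 0.031 0.09;-0.064 -0.317 0.01 0.031 0.09;-0.064 -0.317 0.01 0.031 0.09;-0.064 -0.317 0.01 0.031 0.09;-0.064 -0.317 0.01 0.031 0.09'
python3 - <<'E'
from h import *
print(go([.465,.136,.35],.072))
E
```

```text
clock: 2.3
position: [0.4846, 0.0589, 0.352]
ee_rot: [3.14, 0.107, 0.001]
force: [0.7, 1.0, -0.7]
width: 0.98
gripper_force: 0.0
([-0.0143, -0.0782, 0.002], 'roll', np.float64(-0.0038), 'q7', np.float64(-1.784), 'tool z', array([ 0.001, -0.   , -1.   ]))
```

```bash
python3 -m inch '-0.014 -0.078 0.002 0 0.09;-0.014 -0.078 0.002 0 0.09;-0.014 -0.078 0.002 0 0.09;-0.014 -0.078 0.002 0 0.09'
python3 - <<'E'
from h import *
c=arm.get_calibration("wrist");im=arm.get_image("wrist");cv2.imwrite("pics/w2.png",im[...,::-1]);np.savez("w2.npz",pose=c["pose"])
for r in arm.silhouettes("wrist","tall_case_mid")[:2]:
    ys,xs=np.nonzero(r["region"]);b=cv2.boxPoints(cv2.minAreaRect(np.c_[xs,ys].astype(np.float32)));print(r["conf"],b.round().tolist())
print(go([.465,.136,.266],.072))
E
```

```text
clock: 2.7
position: [0.4661, 0.1345, 0.3499]
ee_rot: [3.139, 0.11, 0.0]
force: [0.9, -0.4, 0.5]
width: 0.979
gripper_force: 0.0
0.71 [[238.0, 144.0], [317.0, 144.0], [317.0, 272.0], [238.0, 272.0]]
([-0.0014, -0.0031, 0.0838], 'roll', np.float64(-0.0051), 'q7', np.float64(-1.957), 'tool z', array([ 0.   , -0.001, -1.   ]))
```

View pics/w2.png

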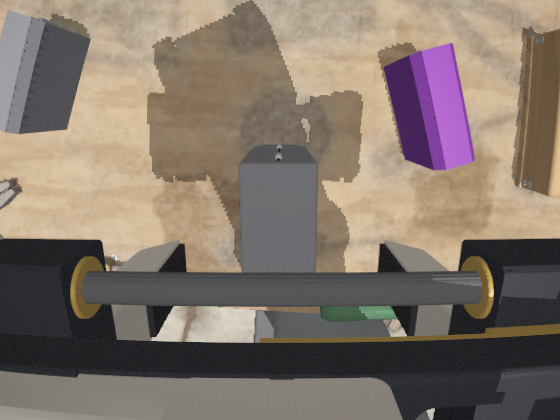

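The case's top face spans columns 240–316, with its back edge at row 163 and its sides vertical in the image. It is therefore aligned with the fingers and nearly centred (278 against 282).

Run:
```python
from h import *
c=arm.get_calibration("wrist")
a=onz("wrist",(163,240),.13,c);b=onz("wrist",(163,316),.13,c);print(a,b,np.linalg.norm(a-b))
m=(a+b)/2-.042*np.array([np.cos(.07),np.sin(.07),0]);print(m)
print(go([m[0],m[1],.266],.07))
```

```text
[0.50546994 0.15773748 0.13      ] [0.50821043 0.11630744 0.13      ] 0.04152058797122033
[0.46494304 0.13408486 0.13      ]
([-0.0015, -0.0012, 0.0838], 'roll', np.float64(-0.0031), 'q7', np.float64(-1.957), 'tool z', array([ 0.   , -0.001, -1.   ]))
```

```bash
python3 -m inch '-0.001 -0.002 0.035 0 0.09;-0.001 -0.002 0.065 0 0.09;-0.001 -0.002 0.084 0 0.09;-0.001 -0.002 0.084 0 0.09;-0.001 -0.002 0.084 0 0.09' && python3 -m inch '0 0 0 0 0.03;0 0 0 0 0.03;0 0 0 0 0.03;0 0 0 0 0.03;0 0 0 0 0.03' 55
```

```text
clock: 3.3
position: [0.4655, 0.1354, 0.2661]
ee_rot: [3.139, 0.105, -0.0]
force: [1.0, -0.6, 0.6]
width: 0.983
gripper_force: 0.0
clock: 3.8
position: [0.4651, 0.1363, 0.266]
ee_rot: [-3.14, -0.108, -0.001]
force: [-0.1, 0.6, -0.3]
width: 0.595
gripper_force: 0.0
```

```bash
python3 -m inch '0 0 0 0 0.03;0 0 0 0 0.03;0 0 0 0 0.03;0 0 0 0 0.03' 55 && python3 -m inch '0 0 -0.03 0 0.03;0 0 -0.06 0 0.03;0 0 -0.1 0 0.03;0 0 -0.12 0 0.03;0 0 -0.12 0 0.03'
python3 - <<'E'
from h import *
print(go([.562,-.181,.386],.104))
E
```

```text
clock: 4.2
position: [0.465, 0.1364, 0.2658]
ee_rot: [3.14, 0.108, 0.0]
force: [0.3, -0.4, 2.0]
width: 0.477
gripper_force: 55.0
clock: 4.7
position: [0.4656, 0.1366, 0.3881]
ee_rot: [-3.138, -0.108, -0.007]
force: [1.6, -0.3, -4.3]
width: 0.478
gripper_force: 55.0
([0.0744, 0.3234, 0.0021], 'roll', np.float64(-0.0355), 'q7', np.float64(-1.952), 'tool z', array([ 0.005,  0.002, -1.   ]))
```

```bash
python3 -m inch '0.01 0.04 0 -0.005 0.03;0.02 0.085 0 -0.01 0.03;0.031 0.133 0 -0.015 0.03;0.042 0.181 0 -0.02 0.03;0.053 0.228 0 -0.025 0.03' && python3 -m inch '0.01 0.043 0 -0.005 0.03;0.018 0.078 0 -0.008 0.03;0.021 0.095 0 -0.01 0.03;0.021 0.095 0 -0.01 0.03;0.021 0.095 0 -0.01 0.03'
python3 - <<'E'
from h import *
print(go([.562,-.181,.38],.104))
im=arm.get_image("scene");cv2.imwrite("pics/s2.png",cv2.resize(im[110:250,240:430],None,fx=4,fy=4,interpolation=cv2.INTER_CUBIC)[...,::-1])
im=arm.get_image("wrist");cv2.imwrite("pics/w3.png",im[...,::-1])
E
```

```text
clock: 5.2
position: [0.5332, -0.0895, 0.3838]
ee_rot: [-3.138, -0.148, 0.004]
force: [0.9, 0.6, -3.8]
width: 0.477
gripper_force: 55.0
clock: 5.7
position: [0.5629, -0.1799, 0.3837]
ee_rot: [-3.136, -0.162, 0.005]
force: [1.6, 0.8, -3.3]
width: 0.475
gripper_force: 55.0
([-0.001, 0.001, 0.0037], 'roll', np.float64(-0.0009), 'q7', np.float64(-1.257), 'tool z', array([-0.003,  0.001, -1.   ]))
```

View pics/s2.png

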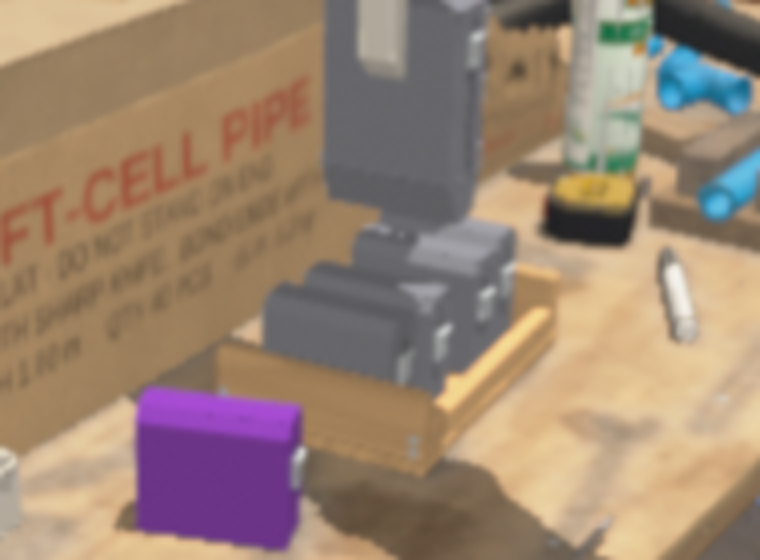

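View pics/w3.png

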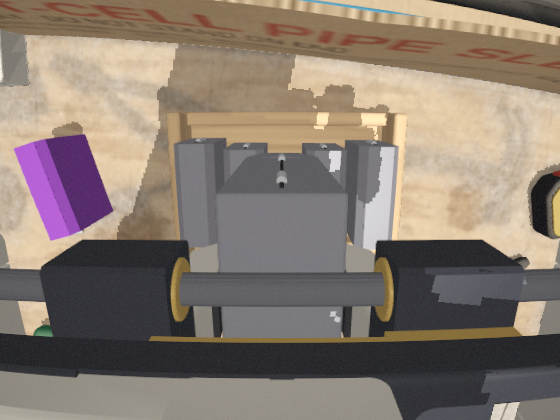

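The scene crop shows the case hanging upright above the gap, bevelled foot down. In the wrist view the inner cases' rear knobs are at columns 246 and 325, midpoint 285.5. The held case is at 282, so I shift about 3 mm towards −y.

```bash
python3 -m inch '-0.001 0.003 0.01 0 0.03;-0.001 0.003 0.025 0 0.03;-0.001 0.003 0.035 0 0.03;-0.001 0.003 0.042 0 0.03;-0.001 0.003 0.048 0 0.03' && python3 -m inch '0 0 0.006 0 0.03;0 0 0.012 0 0.03;0 0 0.018 0 0.03'
python3 - <<'E'
from h import *
im=arm.get_image("wrist");cv2.imwrite("pics/w4.png",im[...,::-1])
print(arm.observe()["position"],arm.observe()["ft_torque"])
E
```

```text
clock: 6.3
position: [0.5626, -0.1829, 0.3371]
ee_rot: [-3.137, -0.164, 0.001]
force: [-0.7, -0.9, -3.2]
width: 0.478
gripper_force: 55.0
clock: 6.6
position: [0.5629, -0.1832, 0.3198]
ee_rot: [3.137, 0.163, 0.002]
force: [0.9, -0.6, -1.0]
width: 0.479
gripper_force: 55.0
[ 0.56263703 -0.18330558  0.31873107] [-0.08063569 -0.06968638 -0.0557988 ]
```

View pics/w4.png

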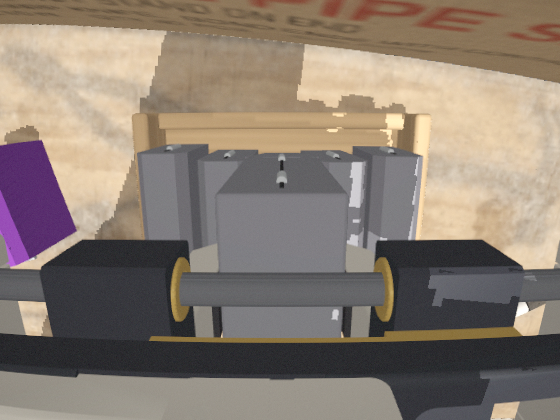

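The foot has entered the gap symmetrically: the neighbours' knobs are at 229 and 333, the case's at 282, and the neighbours are upright. I keep pressing down.

```bash
python3 -m inch '0 0 0.006 0 0.03;0 0 0.012 0 0.03;0 0 0.018 0 0.03;0 0 0.022 0 0.03;0 0 0.026 0 0.03' && python3 -m inch '0 0 0.004 0 0.03;0 0 0.008 0 0.03;0 0 0.011 0 0.03;0 0 0.013 0 0.03'
```

```text
clock: 7.15
position: [0.5627, -0.1828, 0.2934]
ee_rot: [-3.137, -0.163, 0.0]
force: [-0.2, 1.8, 0.0]
width: 0.479
gripper_force: 55.0
clock: 7.55
position: [0.5628, -0.1832, 0.2807]
ee_rot: [3.137, 0.163, 0.001]
force: [0.4, 0.5, 0.1]
width: 0.474
gripper_force: 55.0
```

```bash
python3 -m inch '0 0 0.003 0 0.03;0 0 0.005 0 0.03;0 0 0.006 0 0.03;0 0 0.006 0 0.03' && python3 -m inch '0 0 0.001 0 0.03;0 0 0.002 0 0.03;0 0 0.002 0 0.03'
python3 - <<'E'
from h import *
im=arm.get_image("wrist");cv2.imwrite("pics/w5.png",im[...,::-1])
E
```

```text
clock: 7.95
position: [0.5625, -0.1837, 0.2745]
ee_rot: [3.137, 0.162, -0.001]
force: [-0.8, -1.2, -3.5]
width: 0.473
gripper_force: 55.0
clock: 8.25
position: [0.5625, -0.1836, 0.2739]
ee_rot: [3.137, 0.162, 0.0]
force: [-4.4, -0.7, 9.1]
width: 0.479
gripper_force: 55.0
```

View pics/w5.png

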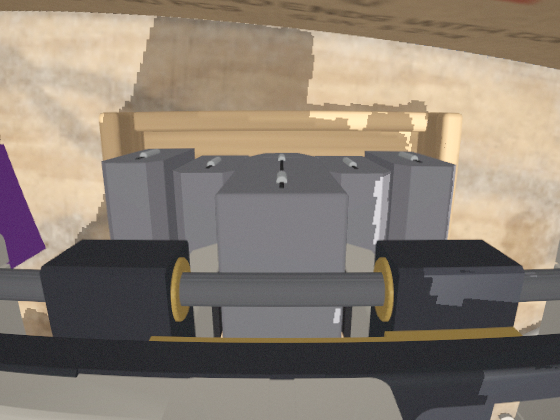

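The case is seated: TCP at 0.274 with contact force from the floor. Both neighbours are level, with knobs at 213 and 350. Release and retreat.

```bash
python3 -m inch '0 0 -0.001 0 0.07;0 0 -0.001 0 0.07;0 0 -0.001 0 0.07;0 0 -0.001 0 0.07;0 0 -0.001 0 0.07' 20 && python3 -m inch '0 0 -0.015 0 0.07;0 0 -0.04 0 0.07;0 0 -0.07 0 0.07;0 0 -0.11 0 0.07;0 0 -0.15 0 0.07' && python3 -m inch '-0.04 0 0 0 0.07;-0.07 0 0 0 0.07;-0.07 0 0 0 0.07;-0.07 0 0 0 0.07'
python3 - <<'E'
from h import *
im=arm.get_image("wrist");s=arm.get_image("scene")
cv2.imwrite("pics/f.png",np.hstack([cv2.resize(s[110:250,260:400],(400,400)),cv2.resize(im,(400,400))])[...,::-1])
for q,z in(("tall_case_mid",.073),("row_left_mid",.0455),("row_right_mid",.0455)):
    for r in arm.place_of("scene",q)[:2]:print(q,r["conf"],onz("scene",r["point"],z).round(3))
E
```

```text
clock: 8.8
position: [0.5627, -0.1831, 0.2737]
ee_rot: [-3.137, -0.163, 0.0]
force: [-0.3, 0.2, -0.5]
width: 0.758
gripper_force: 0.0
clock: 9.3
position: [0.5624, -0.1831, 0.4249]
ee_rot: [-3.137, -0.163, 0.001]
force: [2.6, -0.5, -0.0]
width: 0.762
gripper_force: 0.0
clock: 9.7
position: [0.4928, -0.1906, 0.4241]
ee_rot: [3.137, 0.162, 0.001]
force: [-0.3, -0.4, 0.3]
width: 0.763
gripper_force: 0.0
tall_case_mid 0.56 [ 0.563 -0.167  0.073]
tall_case_mid 0.43 [ 0.528 -0.106  0.073]
row_left_mid 0.68 [ 0.549 -0.14   0.045]
row_right_mid 0.75 [ 0.568 -0.241  0.045]
```

View pics/f.png

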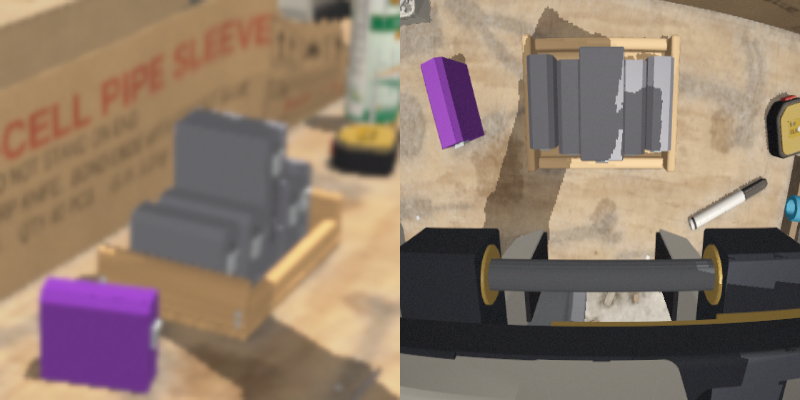

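The tall case stands upright in the middle of the row (right panel 600,105), square with it. All four low cases are upright, and the robot is clear.

```bash
python3 -c "
from cell import arm
print(arm.sign_off())"
```

```text
the job is handed in; nothing more can be done
None
```

The tall case is pressed into the gap and, in the last pictures, stands upright and square on the rack's floor with both neighbours upright; the arm is clear and I handed the job in at about 10 s, though no verdict came back.

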